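# Seat a bicycle chainwheel on its drive pin

## Task

The chainwheel has been slipped onto the boss of the bicycle crank that is held in the vice, but it is still riding on top of the crank's drive pin. With a fingertip, push the chainwheel round by a spoke, either way, until the notch in its hub meets the drive pin, which stands on the centreline of the crank arm; then press it down fully home against the crank's shoulder and take the hand away. Do not lift the chainwheel, and leave everything else on the bench where it is.

Things in the scene. Friction and masses are not known exactly. Their poses are not given: they have to be found in the camera images.
- crank: Bicycle crank, fixed: alloy arm, dark steel boss and shoulder. It lies level, arm clamped in a small grey drill vice, wood packing under it. Origin on the boss's axis at bench height, z up, x along the arm. Shoulder (64 mm dia.) 42 mm above the bench; arm 25 mm wide, top face 38 mm up, end 184 mm from the axis. The vice spans 108 to 183 mm from the axis along the arm, is 47 mm high, 175 mm long.
- boss (a point): Centre of the flat top of the crank's round upright boss (29 mm diameter, threaded, with a square hole), 22 mm above the shoulder and 64 mm above the bench. Its axis is the one about which the chainwheel turns and down which it slides.
- pin (a point): Tip of the crank's upright steel drive pin: 10 mm diameter, round nose, 25 mm from the boss's axis on the centreline of the crank arm, on the vice's side; tip 51 mm above the bench, 9 mm above the shoulder. From boss to pin is the direction of the arm. The pin is hidden under the chainwheel's hub until the notch is over it.
- notch (a point): Middle of the notch, at the level of the hub's top face, 25 mm from the axis; must come over pin. The notch is a slot 13 mm wide running from the bore of the chainwheel's hub out to 31 mm radius, in line with one of the spokes. It clears the pin by 1.5 mm each side (0.06 rad); the pin's round nose draws it in from a little farther.
- spoke (a point): Middle of the top of the spoke that is in line with the notch, 55 mm from the axis. Aluminium 44-tooth chainwheel, 185 mm diameter, 260 g: hub 72 mm diameter, 8 mm thick, 30 mm bore; five spokes 14 mm wide, 72 degrees apart, and toothed ring from 73 mm radius out, all 5 mm thick. Undersides level, so spoke tops are 3 mm below the hub's. Open windows between spokes from 36 to 73 mm radius.
- chainwheel (a joint): Angle of the chainwheel about the boss in rad, counter-clockwise from above positive. At 0 and any full turn the notch is exactly over the pin. Its spokes lie at this angle plus multiples of 2 pi / 5 from the arm's direction. It turns either way without end stop, with a little friction (0.08 N m), and stays where it is left.
- wheel_height (a joint): Height in m of the chainwheel's underside above the shoulder: about 0.009 at the start, riding on the pin; 0 when fully home (hub top then 50 mm above the bench). Snug push fit: about 6 N downward, anywhere on hub or spokes, slides it down once the notch is over the pin; it stops dead on the shoulder and stays where it is left.
- parts_dish: Bystander: round steel magnetic parts dish with small bolts, 120 mm diameter, 26 mm high; origin at the centre of its underside.
- tyre_gauge: Bystander: orange plastic tyre pressure gauge with a round dial, 115 by 48 by 23 mm, lying flat; origin under its middle, long axis x.
- bar_weight: Bystander: chrome handlebar end weight, 35 mm diameter, 50 mm tall, standing; origin at the centre of its underside, z up its axis.
- lockring: Bystander: steel lockring, 46 mm outside diameter, 8 mm high, lying flat; origin at the centre of its underside.
- pedal: Bystander: black platform pedal, 90 by 65 by 26 mm with a steel axle along +x; origin under its middle.
- charger: Bystander: grey plastic battery charger with a toggle switch, 120 by 180 by 95 mm, 1.9 kg; origin under its middle.
- scraper: Bystander: stainless steel scraper, 195 mm long, 62 mm wide blade; origin under its middle, long axis x.
- spanner: Bystander: steel spanner, 160 mm long, lying flat along its x axis; origin under its middle.

How it is judged:
By the outcome, as a careful person would: the job done as asked, in the order asked, and still so for the second after the job is handed in, with the robot touching nothing.
It also fails if it takes over 48 s, if anything falls off the work surface, if the arm or the gripper's body presses on something with over 40 N, if the wrist force passes 120 N, or if a joint passes its speed limit or range.

## Robot

A 6-joint arm with a two-finger parallel gripper is mounted at the origin on the work surface. World frame = base frame: x ahead of the robot, y to its left, z up, the work surface at z = 0. Lengths are in m, angles in rad, forces in N, time in s.
With the tool pointing down it reaches from about 0.35 to 0.975 m from the base axis. Payload 4.9 kg.
Tool frame: the origin (TCP) lies at the very end of the fingers, on their centre line; the grasp point (between the pads) lies 19 mm behind it; z points along the fingers, y is the line along which they close (so a half turn about z gives the same grasp; the last joint's range is limited). The gripper opens to 85 mm and grips with 20 to 120 N. Pads are 22 mm wide; open, the fingers measure 114 mm over their backs; the gripper's body (76 mm by 85 mm) begins 54 mm behind the grasp point. The pads swing forward as they close: fully open they stand 13 mm farther back than shut.
Start: joints at [-1.346, 0.053, 1.613, -0, 1.476, -0.119], TCP at [0.211, -0.588, 0.231] pointing down, gripper open.
Joint ranges: [-3.01, 3.01], [-1.01, 2.22], [0.06, 2.58], [-1.02, 4.17], [0.09, 2.62], [-3.14, 3.14]. Speed limits (rad/s): [2.57, 2.57, 3.14, 3.14, 3.14, 3.14].

## Interface

Orientations are given as a rotation vector (axis times angle).
In Python, from rig import robot, cams gives the robot as it stands.
- The arm moves only by the shell command python3 -m handwheel 'ROWS' [FORCE]. ROWS is text: rows parted by semicolons, each of 5 numbers parted by spaces: the opening, from -1 (shut) to 1 (fully open), then the shift along the tool's x, y, z as a fraction of full scale, then the turn about the tool's z as a fraction of full scale. In form: jaw dx dy dz yaw; .... A call has 1 to 20 rows; each row is the pose to reach, as a shift and turn from the pose commanded when the call began, along the tool's axes at that moment; what a row does not reach only later rows make up. Full scale, the value 1, is 50 cm for a shift and 60 degrees for a turn. A row lasts 1/12 s, in which the tool goes at most 41.7 mm and 7.16 degrees, less where a joint would pass 70% of its speed; a pose out of reach is approached as far as the arm can. A call with a number of a shift or a turn outside -1 to 1 is refused whole. A call with a gripper value outside its range is refused whole. The fingers move at their own pace and stop on an object; FORCE is the grip in N (left out, the last holds). Time passes only in rows, so rows that repeat a pose let the fingers close. It gives the time, the measured TCP pose, the force, the opening and the grip force at its end, in the units of the state.
- robot.observe(): the state, without advancing time (a new reading comes with each control period).
- cams.grab_frame(name): name is "scene" or "side" or "wrist"; returns a dict with "image" (480x640x3 uint8, blue, green, red), "fx", "fy", "cx", "cy" (pixels), "eye" and "attitude" of the camera in the world. Camera axes: x right, y down, z forward; pixel columns grow to the right and rows downward; lengths in m; the calibration is good to about 2 mm. A picture is of the moment at which its call begins. There is no depth.
- robot.job_done(): hands the job in; it is judged then, once.
The state is a dict: "t": time; "joints": joint angles; "dq": joint speeds; "effort": joint torques, N m; "eef_pos": TCP position; "tool_rot": TCP orientation; "force": force on the tool from outside, world axes, zero at the start; "wrist_torque": the same for the moment, N m; "gripper_width": finger opening in m; "gripper_force": force on a finger pad.
Only numpy, scipy, OpenCV 4.12 (cv2) and the standard library are available. Lean on these libraries where they do the work, as an engineer would, in place of code of your own. Each camera call takes 0.05 s, during which the arm holds its last target. There are 200 camera calls.

## Working session

There is one attempt and no reset: what is moved stays moved. The work goes in short steps, Python scripts to look and compute and a shell command to move; the robot and the scene stay as the last step left them, time stands still between calls to the robot, and variables do not carry over. Pictures are saved under pics/ and viewed, at most 10 in all, crops included, and the job is handed in when it is done.

```bash
mkdir -p pics; ls; cat > h.py <<'E'
import numpy as np, cv2
from scipy.spatial.transform import Rotation as R
from rig import robot, cams
def Rm(a):
    a=np.array(a,float)
    if a.shape==(3,3): return a
    return (R.from_rotvec(a) if a.size==3 else R.from_quat(a)).as_matrix()
def ray(f,u,v,z):
    d=Rm(f["attitude"])@np.array([(u-f["cx"])/f["fx"],(v-f["cy"])/f["fy"],1]); e=np.array(f["eye"])
    return e+d*(z-e[2])/d[2]
def proj(f,p):
    c=Rm(f["attitude"]).T@(np.array(p)-f["eye"]); return f["fx"]*c[0]/c[2]+f["cx"],f["fy"]*c[1]/c[2]+f["cy"]
E
python3 - <<'E'
from h import *
import pickle
fs={n:cams.grab_frame(n) for n in("scene","side","wrist")}
pickle.dump(fs,open("f0.pkl","wb"))
for n,f in fs.items():
    cv2.imwrite(f"pics/{n}0.png",f["image"]); print(n,f["fx"],f["cx"],f["eye"],f["attitude"])
print(robot.observe())
E
```

```text
pics
scene 467.63939412733794 316.23422842151695 [ 1.47240117 -0.07045889  0.9487105 ] [-1.84848756 -1.62009535  0.70900257]
side 611.7497136460624 326.23216958466026 [-0.32612264  0.94813207  0.88717207] [-0.92338071  2.28658882 -1.26503607]
wrist 379.6939447146513 318.2554485169326 [ 0.27899763 -0.56354687  0.37288386] [ 2.36610377 -1.66691563 -0.2467965 ]
{'t': 0.15, 'joints': array([-1.34603269e+00,  5.32224253e-02,  1.61398515e+00,  2.12530462e-05,
        1.47600339e+00, -1.18987121e-01]), 'dq': array([-1.63885001e-03, -1.10444766e-03, -4.30262228e-03, -1.16418125e-03,
        9.00110776e-05,  1.63884096e-04]), 'effort': array([ 5.31921905e-04, -3.94241095e+01, -3.70721626e+01, -6.55493682e-05,
        4.74341810e-03,  1.11523556e-05]), 'eef_pos': array([ 0.21054174, -0.58795053,  0.23033085]), 'tool_rot': array([-3.09371086e+00, -5.37028110e-01,  1.01143606e-04]), 'force': array([-0.19490243,  0.1119095 , -0.54428169]), 'wrist_torque': array([-0.05468904, -0.03907609, -0.01076914]), 'gripper_force': 0.0, 'gripper_width': 0.08518913471628763}
```

View pics/scene0.png

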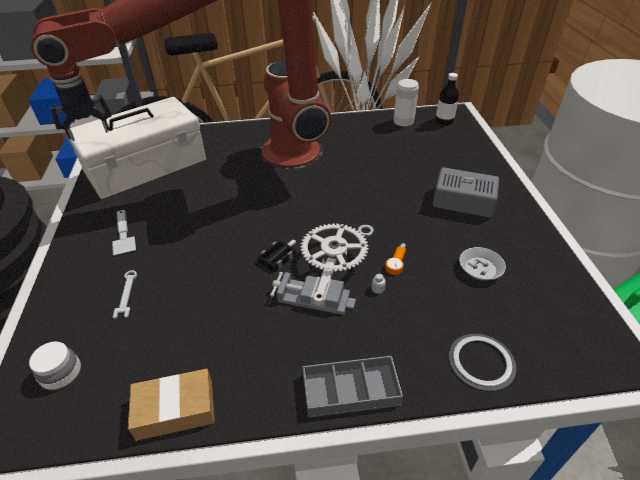

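View pics/side0.png

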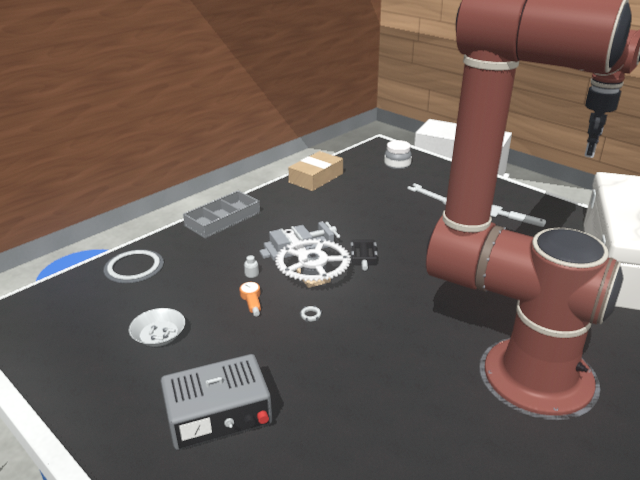

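The scene view shows the chainwheel at about (335,247) with the vice below it at (318,292). In the side view the wheel is at (313,259). I'll enlarge both.

```bash
python3 - <<'E'
from h import *
import pickle
fs=pickle.load(open("f0.pkl","rb"))
s=cv2.resize(fs["scene"]["image"][215:315,260:390],None,fx=6,fy=6,interpolation=cv2.INTER_CUBIC)
cv2.imwrite("pics/sc1.png",s)
s=cv2.resize(fs["side"]["image"][215:295,250:370],None,fx=6,fy=6,interpolation=cv2.INTER_CUBIC)
cv2.imwrite("pics/si1.png",s)
print(ray(fs["scene"],335,246,.06),ray(fs["side"],313,258,.06))
E
```

```text
[0.57907317 0.07520073 0.06      ] [0.57051965 0.07561343 0.06      ]
```

View pics/sc1.png

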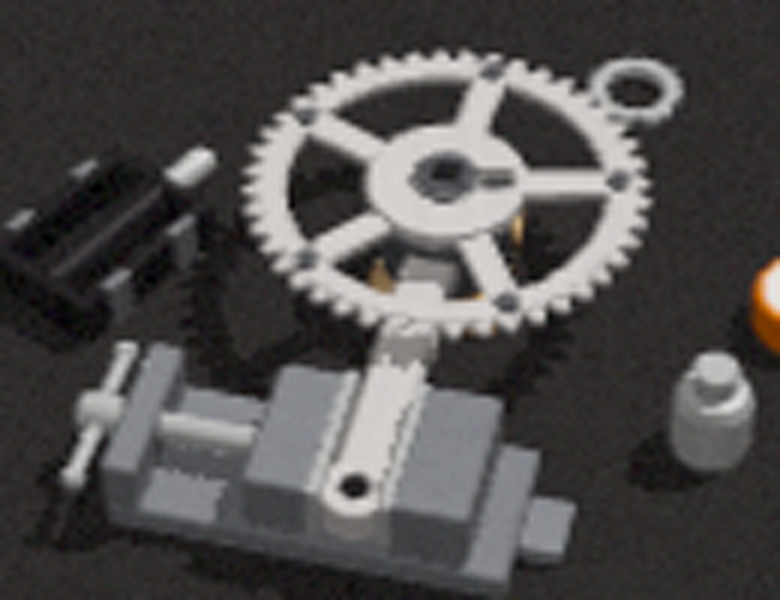

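View pics/si1.png

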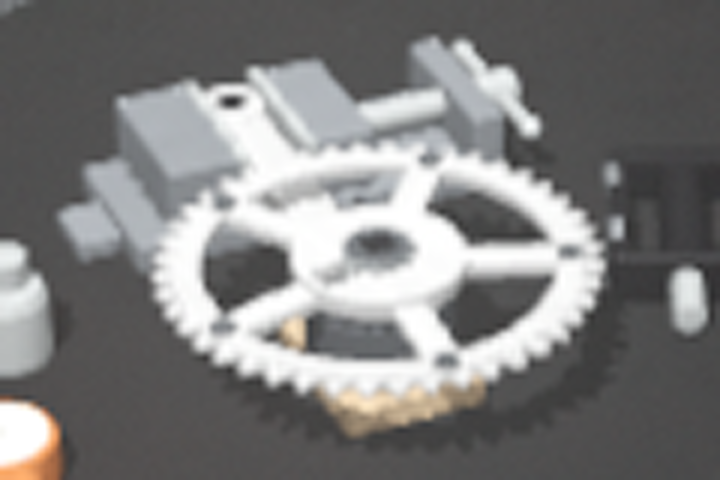

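The notch points right in the scene view, towards (363,245) and the ring bolt on that spoke. The arm runs from the boss at (334,244) to its end hole at (319,296). I'll compute the angles from the five bolts and the hole.

```bash
python3 - <<'E'
from h import *
import pickle
fs=pickle.load(open("f0.pkl","rb"))
def A(n,ox,oy,bolts,boss,hole,notch):
    f=fs[n]; P=lambda c,z: ray(f,ox+c[0]/6-.4,oy+c[1]/6-.4,z)[:2]
    b=np.array([P(c,.056) for c in bolts]); c=b.mean(0)
    print(n,"centre",c,"boss",P(boss,.063),"r",np.linalg.norm(b-c,axis=1))
    print(" bolts deg",np.degrees(np.arctan2(*(b-c).T[::-1])))
    h=P(hole,.038)-c; print(" arm",np.degrees(np.arctan2(h[1],h[0])),np.linalg.norm(h))
    m=P(notch,.059)-c; print(" notch",np.degrees(np.arctan2(m[1],m[0])))
A("scene",260,215,[(620,180),(507,302),(308,260),(308,117),(492,70)],(443,175),(355,487),(495,177))
A("side",250,215,[(222,327),(223,202),(431,159),(569,252),(445,360)],(380,245),(232,101),(330,268))
o=robot.observe(); print(Rm(o["tool_rot"]))
E
```

```text
scene centre [0.57128085 0.07388937] boss [0.57293291 0.07181666] r [0.07866865 0.07832279 0.07872297 0.07801718 0.07976405]
 bolts deg [  83.28758007   10.86139281  -59.95397252 -132.57405946  155.79102904]
 arm -21.81056310318701 0.16783286038740983
 notch 84.13496840315544
side centre [0.57699344 0.07060353] boss [0.57549323 0.07083348] r [0.07906952 0.07879814 0.0794174  0.07860317 0.0783874 ]
 bolts deg [  83.17775917   11.11428787  -61.37762823 -133.19450754  154.84714572]
 arm -21.971018160035893 0.169997740346434
 notch 76.09370831691602
[[ 9.41497928e-01  3.37018599e-01 -3.40056279e-04]
 [ 3.37018703e-01 -9.41496622e-01  1.58231703e-03]
 [ 2.13108430e-04 -1.60435353e-03 -9.99998690e-01]]
```

```bash
python3 -m handwheel '-1 .396 .142 -.14 0;-1 .396 .142 -.14 0;-1 .396 .142 -.14 0;-1 .396 .142 -.14 0;-1 .396 .142 -.14 0;-1 .396 .142 -.14 0;-1 .874 -.324 -.14 -1;-1 .874 -.324 -.14 -1;-1 .874 -.324 -.14 -1;-1 .874 -.324 -.14 -1;-1 .874 -.324 -.14 -1;-1 .874 -.324 -.14 -1;-1 .874 -.324 -.14 -1;-1 .874 -.324 -.14 -1;-1 .874 -.324 -.14 -1;-1 .874 -.324 -.14 -1;-1 .874 -.324 -.14 -1;-1 .874 -.324 -.14 -1'
cat >> h.py <<'E'
C=np.array([.574,.072])
def polar(r,a,c=C): a=np.radians(a); return [c[0]+r*np.cos(a),c[1]+r*np.sin(a)]
def go(x,y,z,yaw):  # print row fractions to world target, yaw deg of tool x
    o=robot.observe(); M=Rm(o["tool_rot"]); d=M.T@(np.array([x,y,z])-o["eef_pos"])/.5
    now=np.degrees(np.arctan2(M[1,0],M[0,0])); dy=(yaw-now+180)%360-180
    print("row",np.round(d,3),np.round(-dy/60,3),"| now",np.round(o["eef_pos"],4),round(now,1),"t",round(o["t"],2),"F",np.round(o["force"],1))
E
python3 -c "
from h import *
go(*polar(.0545,263),.15,83)"
```

```text
t: 1.65
eef_pos: [0.567, -0.2894, 0.301]
tool_rot: [-2.414, -2.01, 0.001]
force: [-0.1, 0.5, -0.3]
gripper_width: -0.0001
gripper_force: 0.0
row [ 0.605 -0.11   0.302] -0.057 | now [ 0.567  -0.2894  0.301 ] 79.6 t 1.65 F [-0.1  0.5 -0.3]
```

```bash
python3 -m handwheel '-1 .605 -.11 .24 -.057;-1 .605 -.11 .24 -.057;-1 .605 -.11 .24 -.057;-1 .605 -.11 .24 -.057;-1 .605 -.11 .24 -.057;-1 .605 -.11 .24 -.057;-1 .605 -.11 .24 -.057;-1 .605 -.11 .24 -.057;-1 .605 -.11 .24 -.057;-1 .605 -.11 .24 -.057;-1 .605 -.11 .24 -.057;-1 .605 -.11 .24 -.057'
python3 -c "
from h import *
import pickle
f=cams.grab_frame('wrist'); pickle.dump(f,open('f1.pkl','wb')); cv2.imwrite('pics/w1.png',f['image'])
go(*polar(.0545,263),.15,83)"
```

```text
t: 2.65
eef_pos: [0.5682, 0.017, 0.1823]
tool_rot: [2.353, 2.08, 0.001]
force: [-0.4, 0.5, 1.1]
gripper_width: 0.0001
gripper_force: 0.0
row [ 0.002 -0.002  0.065] -0.001 | now [0.5682 0.0169 0.1824] 82.9 t 2.7 F [-0.2 -0.2  0. ]
```

View pics/w1.png

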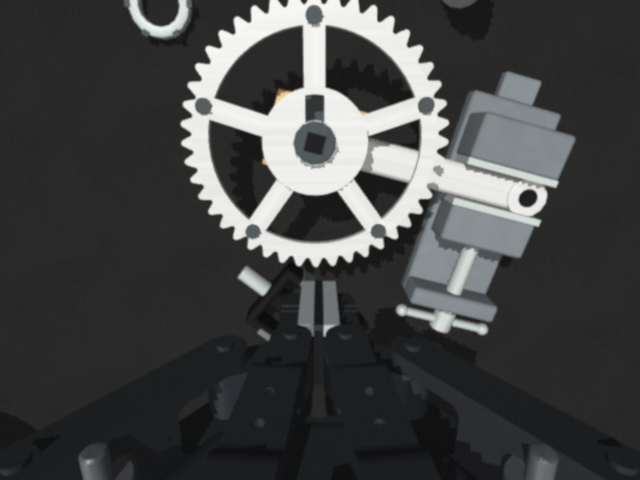

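The wrist view shows the notch straight up at (314,105), the boss at (315,143) and the arm's end hole at (527,198). The fingertip at (318,285) is over the window between the two lower spokes.

```bash
python3 - <<'E'
from h import *
import pickle
f=pickle.load(open("f1.pkl","rb")); P=lambda u,v,z: ray(f,u,v,z)[:2]
b=np.array([P(*q,.056) for q in [(314,15),(426,105),(378,231),(253,231),(203,106)]]); c=b.mean(0)
an=lambda d: np.degrees(np.arctan2(d[1],d[0]))
print(c,P(315,143,.064),np.linalg.norm(b-c,axis=1),[an(x-c) for x in b],"notch",an(P(314,105,.059)-c),"arm",an(P(527,198,.038)-c),an(P(527,198,.038)-P(315,143,.064)))
print("tip px",proj(f,robot.observe()["eef_pos"]))
go(*polar(.0545,263),.047,83)
E
```

```text
[0.57245709 0.07299438] [0.57267003 0.07324571] [0.0786989  0.07882009 0.07893877 0.07853443 0.07895418] [np.float64(83.14623503685985), np.float64(11.188523184717383), np.float64(-60.95041033806069), np.float64(-132.83464658649456), np.float64(155.15926646352696)] notch 83.99110498952112 arm -21.760480438231244 -21.866811154134474
tip px (np.float64(319.28383997605965), np.float64(300.7857163864017))
row [ 0.002 -0.002  0.271] -0.001 | now [0.5682 0.0169 0.1824] 82.9 t 2.7 F [-0.2 -0.2  0. ]
```

```bash
sed -i 's/\[.574,.072\]/[.5728,.0728]/' h.py
python3 -m handwheel '-1 .003 -.003 .1 0;-1 .003 -.003 .16 0;-1 .003 -.003 .2 0;-1 .003 -.003 .23 0;-1 .003 -.003 .25 0;-1 .003 -.003 .27 0;-1 .003 -.003 .27 0;-1 .003 -.003 .27 0'
python3 - <<'E'
from h import *
o=robot.observe();M=Rm(o["tool_rot"]);p=o["eef_pos"];now=np.degrees(np.arctan2(M[1,0],M[0,0]))
print(o["force"],p,o["t"])
for a in range(256,192,-7):
    d=M.T@(np.array([*polar(.0545,a),.047])-p)/.5
    print(a,np.round(d,3),round((now+180-a)/60,3))
E
```

```text
t: 3.37
eef_pos: [0.5667, 0.02, 0.0468]
tool_rot: [2.351, 2.083, 0.001]
force: [-0.5, 0.0, 0.2]
gripper_width: 0.0
gripper_force: 0.0
[-0.47923657  0.0454883   0.18396459] [0.56665575 0.02002703 0.04683754] 3.3667
256 [-0.002 -0.014 -0.   ] 0.118
249 [ 0.001 -0.027 -0.   ] 0.235
242 [ 0.005 -0.04  -0.   ] 0.351
235 [ 0.01  -0.052 -0.   ] 0.468
228 [ 0.017 -0.063 -0.   ] 0.585
221 [ 0.025 -0.074 -0.   ] 0.701
214 [ 0.035 -0.083 -0.   ] 0.818
207 [ 0.045 -0.091 -0.   ] 0.935
200 [ 0.057 -0.098 -0.   ] 1.051
193 [ 0.069 -0.103 -0.   ] 1.168
```

```bash

python3 -m handwheel '-1 -.002 -.014 0 .118;-1 -.001 -.02 0 .177;-1 .001 -.027 0 .235;-1 .003 -.034 0 .293;-1 .005 -.04 0 .351;-1 .007 -.046 0 .41;-1 .01 -.052 0 .468;-1 .013 -.058 0 .526;-1 .017 -.063 0 .585;-1 .021 -.069 0 .643;-1 .025 -.074 0 .701;-1 .03 -.079 0 .76;-1 .035 -.083 0 .818;-1 .04 -.087 0 .876;-1 .045 -.091 0 .935;-1 .045 -.091 0 .935'
cat >> h.py <<'E'
def arc(angs,z=.047,r=.0545):
    o=robot.observe();M=Rm(o["tool_rot"]);p=o["eef_pos"];now=np.degrees(np.arctan2(M[1,0],M[0,0]))
    q=p[:2]-C; print("az",np.degrees(np.arctan2(q[1],q[0]))%360,"r",np.hypot(*q),"z",p[2],"F",np.round(o["force"],1),"t",o["t"])
    for a in angs:
        d=M.T@(np.array([*polar(r,a),z])-p)/.5
        print(a,np.round(d,3),np.round(((now+180-a+180)%360-180)/60,3))
E
python3 - <<'E'
from h import *
import pickle
f=cams.grab_frame('wrist'); pickle.dump(f,open('f2.pkl','wb')); cv2.imwrite('pics/w2.png',f['image'])
arc(range(200,140,-7))
E
```

```text
t: 4.7
eef_pos: [0.5249, 0.0483, 0.0483]
tool_rot: [3.054, 0.733, 0.005]
force: [-0.3, -0.7, 0.6]
gripper_width: -0.0
gripper_force: 0.6
az 207.2763609472339 r 0.05375865453153429 z 0.048166786918088775 F [-0.7 -0.5  1. ] t 4.75
200 [-0.001 -0.014  0.002] 0.118
193 [ 0.002 -0.027  0.002] 0.235
186 [ 0.006 -0.04   0.002] 0.352
179 [ 0.011 -0.052  0.002] 0.468
172 [ 0.018 -0.063  0.002] 0.585
165 [ 0.027 -0.073  0.002] 0.702
158 [ 0.036 -0.083  0.002] 0.818
151 [ 0.047 -0.091  0.002] 0.935
144 [ 0.058 -0.098  0.002] 1.052
```

View pics/w2.png

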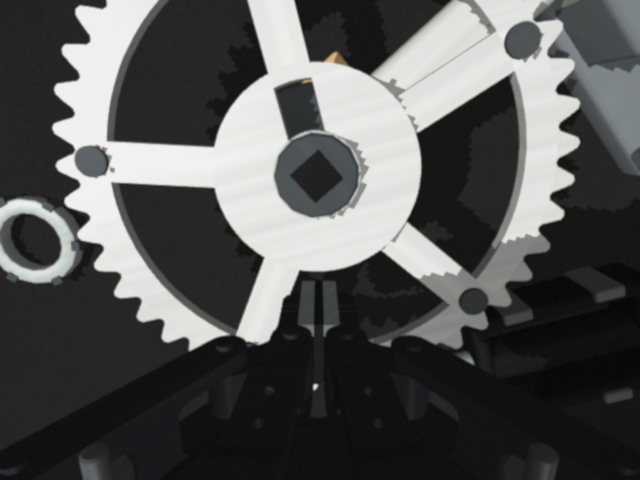

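The wrist view shows the left spoke in contact with the fingers at about (275,300). The notch is at (298,108), with bolts at (92,161), (523,40) and (472,301).

```bash
python3 - <<'E'
from h import *
import pickle
f=pickle.load(open("f2.pkl","rb"))
for (u,v),k in [((92,161),-72),((523,40),72),((472,301),144)]:
    q=ray(f,u,v,.056)[:2]-C; print((np.degrees(np.arctan2(q[1],q[0]))+k)%360, np.hypot(*q))
q=ray(f,317,174,.064);print(q)
E
```

```text
41.96820627391399 0.07964075638763243
41.80238743025799 0.07885151323402918
41.16542232037675 0.07868697243077646
[0.57320746 0.07346303 0.064     ]
```

```bash

python3 -m handwheel '-1 -.001 -.007 .002 .06;-1 -.001 -.014 .002 .118;-1 .001 -.02 .002 .177;-1 .002 -.027 .002 .235;-1 .004 -.034 .002 .293;-1 .006 -.04 .002 .352;-1 .008 -.046 .002 .41;-1 .011 -.052 .002 .468;-1 .014 -.058 .002 .526;-1 .018 -.063 .002 .585;-1 .022 -.068 .002 .643;-1 .027 -.073 .002 .702;-1 .031 -.078 .002 .76;-1 .036 -.083 .002 .818;-1 .041 -.087 .002 .876;-1 .047 -.091 .002 .935;-1 .052 -.095 .002 .99;-1 .052 -.095 .002 .99'
python3 - <<'E'
from h import *
import pickle
f=cams.grab_frame('wrist'); pickle.dump(f,open('f3.pkl','wb')); cv2.imwrite('pics/w3.png',f['image'])
arc([147,146,145,144,143])
E
```

```text
t: 6.25
eef_pos: [0.5265, 0.1026, 0.0466]
tool_rot: [-3.017, 0.875, -0.003]
force: [-0.6, -1.1, 1.0]
gripper_width: 0.0002
gripper_force: 0.4
az 147.45977683594361 r 0.05526840804521659 z 0.0463557102307616 F [-0.4 -0.1  0.4] t 6.3
147 [ 0.002 -0.001 -0.001] 0.013
146 [ 0.002 -0.003 -0.001] 0.029
145 [ 0.002 -0.005 -0.001] 0.046
144 [ 0.002 -0.007 -0.001] 0.063
143 [ 0.002 -0.008 -0.001] 0.079
```

View pics/w3.png

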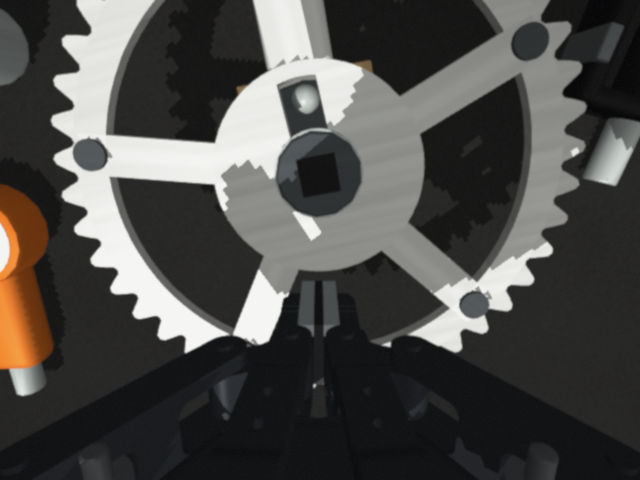

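The pin's bright nose is now visible in the notch at (305,97), a little clockwise of the notch's centre at (300,104). The bolts are at (90,155), (530,41) and (474,305).

```bash
cat > m.py <<'E'
from h import *
import pickle
f=pickle.load(open("f3.pkl","rb"))
c=ray(f,319,172,.064)[:2]; print(c)
A=lambda q,c:np.degrees(np.arctan2(q[1]-c[1],q[0]-c[0]))
for (u,v),k in [((90,155),-72),((530,41),72),((474,305),144)]:
    q=ray(f,u,v,.056)[:2]; print(A(q,C)+k,A(q,c)+k)
q=ray(f,305,97,.051)[:2];print("pin",A(q,C),A(q,c),np.hypot(*(q-C)),np.hypot(*(q-c)))
E
python3 m.py
```

```text
[0.57307991 0.0725894 ]
-18.086318135335524 -17.833614104310904
-19.08089396186506 -19.287712604418402
-19.2989696818116 -19.50069434286064
pin -21.257221884977543 -21.03524447731777 0.024804091831952917 0.02446705106025723
```

```bash

python3 -m handwheel '-1 .001 -.002 0 .016;-1 .001 -.004 0 .032;-1 .001 -.0055 0 .048;-1 .001 -.0055 0 .048'
python3 - <<'E'
from h import *
import pickle
f=cams.grab_frame('wrist'); pickle.dump(f,open('f3.pkl','wb')); cv2.imwrite('pics/w4.png',f['image'][0:340])
arc([147])
E
```

```text
t: 6.63
eef_pos: [0.5273, 0.1045, 0.0455]
tool_rot: [-2.994, 0.952, -0.0]
force: [-1.5, -0.3, 1.7]
gripper_width: -0.0003
gripper_force: 1.0
az 145.19749385996923 r 0.055506636546823175 z 0.04539599163532776 F [-0.5 -1.   1.4] t 6.6833
147 [ 0.002  0.003 -0.003] -0.037
```

View pics/w4.png

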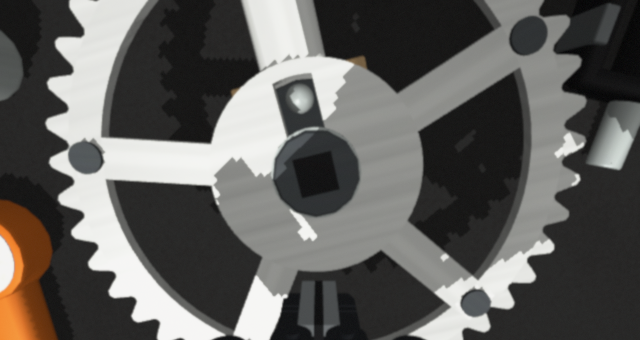

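```bash
sed -i 's/319,172/316.5,172/;s/(90,155)/(86,157)/;s/(530,41)/(528,35)/;s/(474,305)/(475,302)/;s/305,97/300,97/' m.py; python3 m.py
```

```text
[0.57291578 0.07267493]
-20.376893400203564 -20.255103137314812
-21.061533001614194 -21.150537580350672
-21.163381751661916 -21.27188810971552
pin -22.1242145983403 -21.954503792481074 0.0245486456572829 0.024394389630757643
```

The notch is about 1° short of the pin, within the 3.5° clearance. I'll nudge it that last bit, back off and rise.

```bash

python3 -m handwheel '-1 .001 -.002 0 .014;-1 .001 -.002 0 .014;-1 0 .005 0 0;-1 0 .012 0 0;-1 0 .02 0 0;-1 0 .02 0 0;-1 0 .02 -.04 0;-1 0 .02 -.08 0;-1 0 .02 -.08 0'
python3 - <<'E'
from h import *
go(*polar(.038,122),.075,-58)
go(*polar(.038,122),.048,-58)
E
```

```text
t: 7.43
eef_pos: [0.5243, 0.0964, 0.0895]
tool_rot: [-2.991, 0.951, -0.011]
force: [2.2, 0.3, 0.4]
gripper_width: -0.0003
gripper_force: 0.0
row [ 0.036 -0.047  0.029] 0.379 | now [0.5243 0.0964 0.0895] -35.3 t 7.43 F [2.2 0.3 0.4]
row [ 0.036 -0.047  0.083] 0.379 | now [0.5243 0.0964 0.0895] -35.3 t 7.43 F [2.2 0.3 0.4]
```

```bash

python3 -m handwheel '-1 .036 -.047 0 .379;-1 .036 -.047 0 .379;-1 .036 -.047 .01 .379;-1 .036 -.047 .03 .379;-1 .036 -.047 .045 .379;-1 .036 -.047 .055 .379;-1 .036 -.047 .06 .379;-1 .036 -.047 .064 .379;-1 .036 -.047 .068 .379;-1 .036 -.047 .068 .379'
python3 -c "
from h import *
go(*polar(.038,122),.049,-58)"
```

```text
t: 8.27
eef_pos: [0.5492, 0.1052, 0.0512]
tool_rot: [2.749, -1.521, -0.002]
force: [-1.3, -0.9, 2.4]
gripper_width: 0.0003
gripper_force: 1.3
row [ 0.004 -0.006  0.004] 0.002 | now [0.5492 0.1052 0.0512] -57.9 t 8.27 F [-1.3 -0.9  2.4]
```

```bash

python3 -m handwheel '-1 .003 -.004 .002 0;-1 .003 -.004 .004 0;-1 .003 -.004 .007 0;-1 .003 -.004 .01 0;-1 .003 -.004 .01 0'
python3 -c "
from h import *
print(robot.observe()['force'])
f=cams.grab_frame('side')
cv2.imwrite('pics/s5.png',cv2.resize(f['image'][200:300,240:380],None,fx=5,fy=5,interpolation=cv2.INTER_CUBIC))
go(*polar(.038,122),.049,-58)"
```

```text
t: 8.68
eef_pos: [0.5528, 0.1058, 0.0497]
tool_rot: [-2.748, 1.521, 0.001]
force: [-10.3, 2.7, 20.2]
gripper_width: -0.0
gripper_force: 10.1
[-10.31427731   2.70604679  20.21825926]
row [0.001 0.001 0.001] 0.001 | now [0.5528 0.1057 0.0497] -57.9 t 8.73 F [-9.6  2.  19.7]
```

View pics/s5.png

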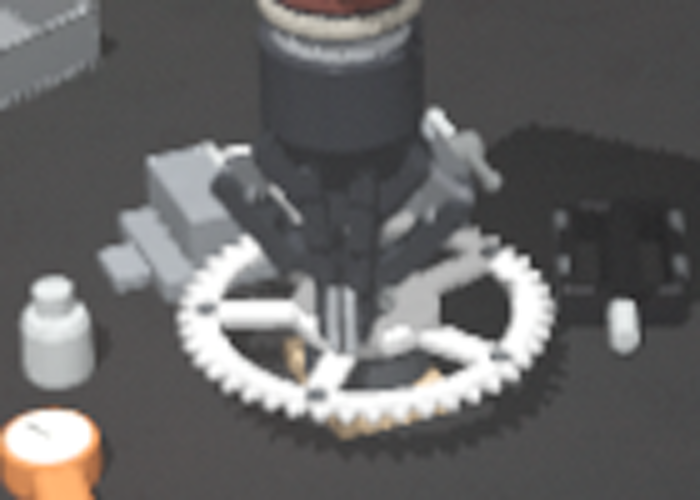

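It stopped dead at z = 0.0497 with 20 N, which matches the hub at its home height of 50 mm. I'll lift straight up, move away and check.

```bash

python3 -m handwheel '-1 0 0 -.01 0;-1 0 0 -.03 0;-1 0 0 -.08 0;-1 0 0 -.15 0;-1 0 0 -.2 0;-1 0 0 -.25 0;-1 0 0 -.25 0;-1 0 0 -.25 0'
python3 -c "
from h import *
import pickle
f=cams.grab_frame('wrist'); pickle.dump(f,open('f4.pkl','wb'))
g=cams.grab_frame('scene')
cv2.imwrite('pics/w6.png',np.vstack([f['image'][:300],cv2.resize(g['image'][220:310,224:416],(640,300),interpolation=cv2.INTER_CUBIC)]))
go(*polar(.038,122),.2,-58)"
```

```text
t: 9.4
eef_pos: [0.5533, 0.1049, 0.1734]
tool_rot: [-2.746, 1.521, -0.006]
force: [-0.4, -0.1, -0.9]
gripper_width: 0.0002
gripper_force: 0.0
row [ 0.001 -0.002 -0.06 ] 0.0 | now [0.5514 0.1048 0.1701] -58.0 t 9.5 F [-0.3 -0.   0.2]
```

View pics/w6.png

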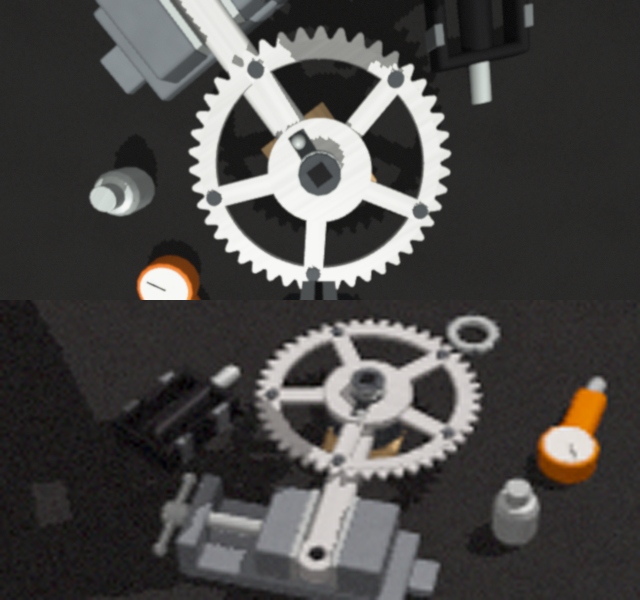

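The pin stands in the notch at (301,141) in the wrist view, and the wheel sits low with the boss standing proud. The bystanders are unmoved and the hand is clear, so I'm handing in.

```bash
python3 -c "
from rig import robot
print(robot.job_done())"
```

```text
the job is handed in; nothing more can be done
None
```

The chainwheel was turned about 105° clockwise until its notch met the drive pin, then pressed down onto the shoulder (it stopped dead under 20 N with the hub top at 50 mm), and the job was handed in with the hand clear at about 9.5 s.

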